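Slide a sample tray under the Geiger tube and start the count

ROBOT

A 6-joint arm with a two-finger parallel gripper is mounted at the origin on the work surface. World frame = base frame: x ahead of the robot, y to its left, z up, the work surface at z = 0. Lengths are in m, angles in degrees, forces in N, time in s.
With the tool pointing down it reaches from about 0.4 to 0.825 m from the base axis. Payload 7 kg.
Tool frame: the origin (TCP) lies between the finger pads; the fingertips stand 22 mm ahead of it and the grasp point (between the pads) lies 3 mm ahead of it; z points along the fingers, y is the direction in which the jaws open and shut (so a half turn about z gives the same grasp; the last joint's range is limited). The gripper opens to 88 mm and grips with 3 to 60 N. Pads are 19 mm wide; open, the fingers measure 130 mm over their backs; the gripper's body (78 mm by 193 mm) begins 47 mm behind the grasp point.
Start: joints at [89.731, 20.546, 0.682, 0, -70.136, -16.507], TCP at [0.195, 0.646, 0.216] pointing down, gripper open.
Joint ranges: [-176.03, 176.03], [-82.01, 121.73], [-58.28, 71.71], [-173.87, 95.51], [-174.79, -0.11], [-173.66, 173.66]. Speed limits (degrees/s): [136.94, 136.94, 172.46, 180, 180, 180].

INTERFACE

Orientations are given as [roll, pitch, yaw] about the fixed x, y, z axes, in that order (R = Rz(yaw) Ry(pitch) Rx(roll)).
In Python, from plant import telemetry, cams, r gives the robot as it stands.
- The arm moves only by the tool carry_out, never from a script. Its argument "commands" is one flat list of numbers, 5 for each row, row after row: the shift along the world's x, y, z as a fraction of full scale, then the turn about the world's z as a fraction of full scale, then the gripper's target within -1 to 1 (shut at 1, half-way at 0, fully open at -1). In form: [x, y, z, turn, claw, x, y, z, turn, claw, ...]. A call has 1 to 8 rows; each row shifts and turns the commanded pose from where the row before left it; what a row does not reach is not made up. Full scale, the value 1, is 0.04 m for a shift and 4 degrees for a turn. A row lasts 1/10 s, in which the tool goes at most 50 mm and 8.59 degrees, less where a joint would pass 70% of its speed; a pose out of reach is approached as far as the arm can. A call with a number of a shift or a turn outside -1 to 1 is refused whole. A call with a gripper value outside its range is refused whole. The fingers move at their own pace and stop on an object; "grip_force" is the grip in N (left out, the last holds). Time passes only in rows, so rows that do not move let the fingers close. It gives the time, the measured TCP pose, the force and the opening at its end, in the units of the state.
- telemetry.get_state(): the state, without advancing time (a new reading comes with each control period).
- cams.capture(name): name is "side" or "top" or "wrist"; returns a dict with "frame" (420x560x3 uint8, red, green, blue), "camera_matrix" (3x3 intrinsics, pixels), "k1" (the pictures are not rectified: a ray, as slopes to the right and down, at radius r is drawn at 1 + k1 r^2 times it, then the intrinsics apply), "camera_from_world" (4x4, takes a point from world to camera coordinates); the wrist camera has in their place "mount" (4x4, takes a point from camera to tool coordinates, whose origin is the TCP and whose axes are the flange's). Camera axes: x right, y down, z forward; pixel columns grow to the right and rows downward; lengths in m; the calibration is good to about 2 mm. A picture is of the moment at which its call begins: read the wrist's pose just before it. There is no depth.
- r.close_job(): hands the job in, once; it reports no verdict.
The state is a dict: "time_s": time; "joints": joint angles; "qd": joint speeds; "joint_torque": joint torques, N m; "tcp_pos": TCP position; "eef_rot": TCP orientation; "contact_force": force on the tool from outside, world axes, zero at the start; "moment": the same for the moment, N m; "gripper_width": finger opening in m.
Only numpy, scipy, OpenCV 4.12 (cv2) and the standard library are available. Lean on these libraries where they do the work, as an engineer would, in place of code of your own. Each camera call takes 0.05 s, during which the arm holds its last target. There are 200 camera calls.

TASK

Without gripping or lifting anything, push the white sample tray across the bench, sample end first, and under the low deck of the Geiger tube stand until it is fully home against the back stop. Keep the tray flat and the brown sample untouched in its seat; then press the green start key on the counter fully down, let it come up, and move clear. Leave the red key and the other things on the bench alone.

Things in the scene. Friction and masses are not known exactly. Their poses are not given: they have to be found in the camera images.
- stand: Geiger tube stand, fixed: a clear deck (underside 20, top 32 mm above the bench; x -36 to 45 mm, y +-69 mm) on two aluminium walls whose inner faces are at y = +-55 mm; a steel tube 34 mm across stands on the deck up to 154 mm. Origin on the bench under the tube axis, z up. x is the direction in which a tray is pushed in: about world -y, turned up to 0.15 rad. Feet 6 mm high reach y = +-91 mm
- entrance (a point): middle of the stand's entrance, at bench level, stand x = -60 mm: here the flared lead-ins, 20 mm high, stand about 65 mm either side; they narrow to the walls at x = -36 mm
- back_stop (a point): middle of the face of the back stop under the deck, stand x = 35 mm, y = 0, 10 mm above the bench; the tray's front end rests against it when home
- window (a point): window end of the Geiger tube, at the deck's underside on the tube axis (stand x = 0, y = 0), 20 mm above the bench
- tray: loose white plastic sample tray, a slab 140 mm long (x), 100 wide (y), 10 thick, about 0.16 kg, flat on the bench. Origin at the centre of its underside; x points to the front end that goes in first, z up. Home: origin at x = -35, y = 0 mm of the stand, same x direction, 5 mm to spare at each wall. It starts clear of the stand, up to 25 mm off its centre line and turned up to 0.3 rad from its x axis
- nose (a point): middle of the tray's front end face (tray x = 70 mm), 5 mm above the bench
- lip (a point): middle of the tray's upright rear face (tray x = -70 mm), 14 mm above the bench: the face to push on. It is flat, as wide as the tray and rises to 26 mm above the bench; from its top a ramp slopes forward down to the 10 mm slab at tray x = -8 mm. All of the ramp stays outside the deck when home
- sample: sealed sample, aluminium disc 46 mm across and 10 mm high with a brown top, about 0.04 kg, lying loose in a round seat 48 mm across and 5 mm deep centred at tray x = 35 mm; its top is 15 mm above the bench, 5 mm under the deck's underside. Origin at the centre of its underside, 5 mm above the bench. Not to be touched
- counter: cream counting instrument, fixed, 150 mm deep (x) and 180 mm wide (y), right of the stand. Origin at the centre of its underside. Front half is a ledge 50 mm high (x from -75 to 9 mm) with the two keys, rear part 86 mm high with the display
- start (a joint): travel of the green start key, 0 up, 0.006 m fully down; sprung, about 5 N fully down, pressed straight down
- start_top (a point): centre of the top of the green start key (28 mm across), on the counter's ledge at x = -40 mm, y = +45 mm
- stop (a joint): travel of the red stop key, beside the green one, 90 mm from it toward -y; same size, 0 up, 0.006 m down; not to be pressed
- spare: another sealed sample disc, pale top, 46 mm across, 10 mm high, on the bench on the robot's side of the stand; origin under its centre; leave alone
- pot: grey storage pot with dark lid, 56 mm across, 60 mm high, beyond the stand; origin under its centre; leave alone
- beaker_b: glass beaker 56 mm across, 70 mm high, left of the tray; origin under its centre; leave alone
- wash_bottle: white wash bottle with blue cap, 64 mm across, 170 mm high, left of the tray; origin under its centre; leave alone
- tweezers: steel tweezers lying flat, 130 mm long, 20 mm wide, left of the tray; origin under the middle; leave alone
There are look-alikes about, which are no part of the job. Several things have the shape of the tray; the one meant has the colours described above. Leave any turquoise look-alike of the counter alone.

How it is judged:
By the outcome, as a careful person would: the job done as asked, in the order asked, and still so for the second after the job is handed in, with the robot touching nothing.
It also fails if it takes over 72 s, if anything falls off the work surface, if the arm or the gripper's body presses on something with over 40 N, if the wrist force passes 120 N, or if a joint passes its speed limit or range.

## Working session

There is one attempt and no reset: what is moved stays moved. The work goes in short steps, Python scripts to look and compute and a tool call to move; the robot and the scene stay as the last step left them, time stands still between calls to the robot, and variables do not carry over. Pictures are saved under pics/ and viewed, about 8 in all and at most 12, crops included, and the job is handed in when it is done.

Besides the shell and the picture viewer there is one more tool, called after "Call:" as name(argument=value, ...) on one line, values as JSON. carry_out: Moves the arm, as the interface text tells. Shift numbers are shares of 0.04 m and turn numbers shares of 4 degrees, none past 1 either way. Its arguments: {"type":"object","properties":{"commands":{"type":"array"},"grip_force":{"type":"number"}},"required":["commands"]}

```bash
ls; mkdir -p pics; cat > h.py <<'E'
import numpy as np, cv2
from plant import telemetry, cams, r
from scipy.spatial.transform import Rotation as R
def cap(name,fn):
    s=telemetry.get_state(); d=cams.capture(name)
    if name=="wrist":
        T=np.eye(4);T[:3,:3]=R.from_euler('xyz',s['eef_rot'],degrees=True).as_matrix();T[:3,3]=s['tcp_pos']
        d['camera_from_world']=np.linalg.inv(T@np.array(d['mount']))
    cv2.imwrite(f'pics/{fn}.png',cv2.cvtColor(d['frame'],cv2.COLOR_RGB2BGR))
    np.savez(f'pics/{fn}.npz',K=d['camera_matrix'],k1=d['k1'],E=d['camera_from_world'])
    return s
def dist(d): return np.array([float(d['k1']),0,0,0])
def px2w(fn,uv,z):
    d=np.load(f'pics/{fn}.npz');E=d['E']
    n=cv2.undistortPoints(np.array(uv,float).reshape(-1,1,2),d['K'],dist(d),).reshape(-1,2)
    ray=np.c_[n,np.ones(len(n))]@E[:3,:3]; c=-E[:3,:3].T@E[:3,3]
    z=np.broadcast_to(z,len(n)); return c+ray*((z-c[2])/ray[:,2])[:,None]
def w2px(fn,P):
    d=np.load(f'pics/{fn}.npz');E=d['E']
    return cv2.projectPoints(np.array(P,float).reshape(-1,1,3),cv2.Rodrigues(E[:3,:3])[0],E[:3,3],d['K'],dist(d))[0].reshape(-1,2)
def crop(fn,x0,y0,x1,y1,out,w=800):
    im=cv2.imread(f'pics/{fn}.png')[y0:y1,x0:x1]; f=min(w/(x1-x0),600/(y1-y0))
    cv2.imwrite(f'pics/{out}.png',cv2.resize(im,None,fx=f,fy=f,interpolation=cv2.INTER_CUBIC)); print(f)
E
python3 - <<'E'
from h import *
s=cap('top','t0'); cap('side','s0'); cap('wrist','w0'); print(s)
a=cv2.imread('pics/t0.png');b=cv2.imread('pics/s0.png');cv2.imwrite('pics/t0b.png',cv2.resize(a,(800,600),interpolation=2))
for n in ('t0','s0'): 
  E=np.load(f'pics/{n}.npz')['E'];print(n,-E[:3,:3].T@E[:3,3],E[:3,:3])
E
```

```text
pics
{'time_s': 0.0, 'joints': array([ 8.97311437e+01,  2.05913027e+01,  6.32863830e-01, -2.12123259e-02,
       -7.01361686e+01, -1.65078239e+01]), 'qd': array([ 0.00225922,  0.01870018,  0.02223399, -0.00803392,  0.04994925,
       -0.02363847]), 'joint_torque': array([ 1.24740716e-03, -5.82712591e+01,  2.93045032e+01,  6.99658424e+00,
        6.97313400e-03, -1.45112463e-04]), 'tcp_pos': array([0.19469708, 0.64576674, 0.21521386]), 'eef_rot': array([ 1.79903626e+02, -7.76622413e-03, -1.67838978e+01]), 'contact_force': array([-0.23402201,  0.0935725 , -0.18175285]), 'moment': array([0.0587626 , 0.04008095, 0.0180632 ]), 'gripper_width': 0.08767454993441995}
t0 [ 0.28155625 -0.04469288  1.33054813] [[-0.02643969 -0.99962744  0.00677654]
 [-0.98045572  0.02460937 -0.19519467]
 [ 0.19495518 -0.01180498 -0.98074111]]
s0 [0.25896455 0.69981696 1.07103227] [[-0.94169823 -0.33620186  0.01314341]
 [-0.26916973  0.72935339 -0.62896048]
 [ 0.20187149 -0.59582878 -0.77732616]]
```

View pics/t0b.png

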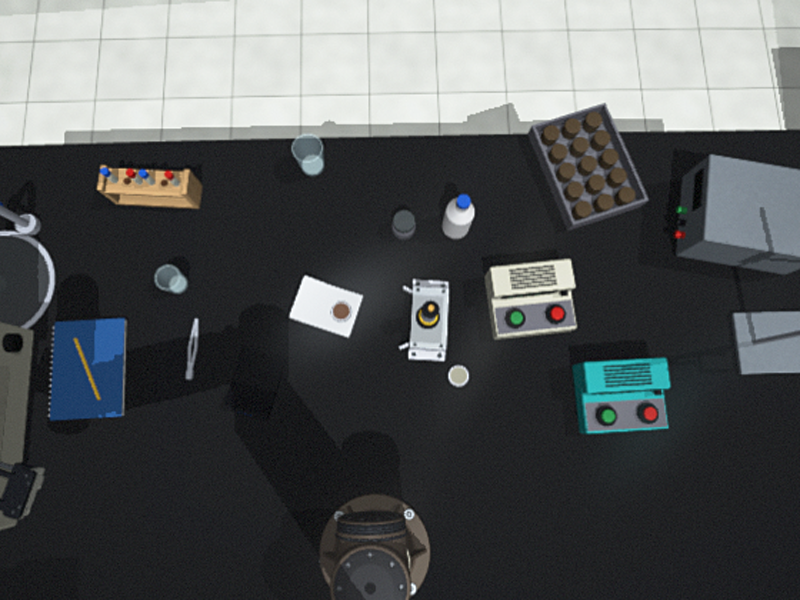

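View pics/s0.png

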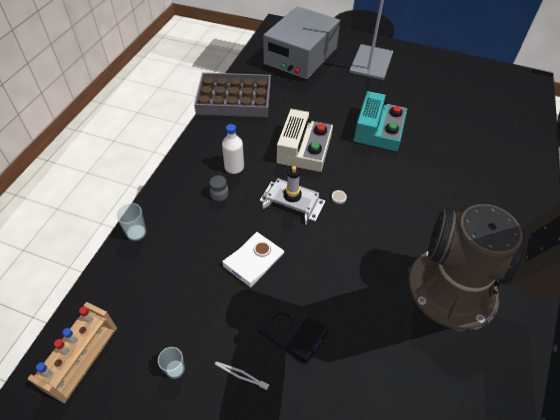

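The top view shows the white tray (sample end right, i.e. -y) at about (326,305) in the 800-wide picture, the stand at (428,320), the cream counter with its green key at (516,318), and the spare disc at (458,376). I'll enlarge that area.

```bash
python3 - <<'E'
from h import *
crop('t0',195,175,415,275,'t0c')
crop('s0',210,95,350,290,'s0c')
E
```

```text
3.6363636363636362
3.076923076923077
```

View pics/t0c.png

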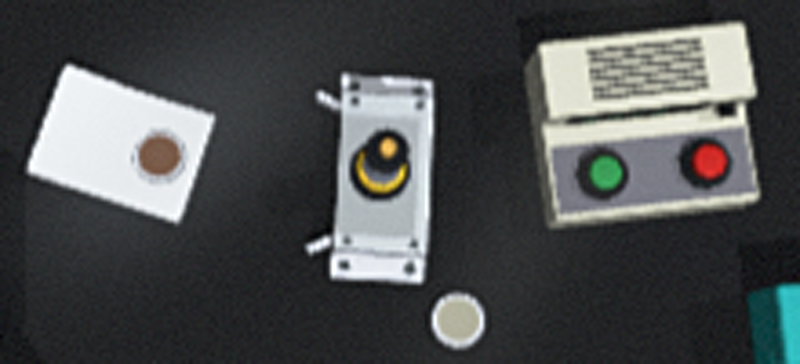

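View pics/s0c.png

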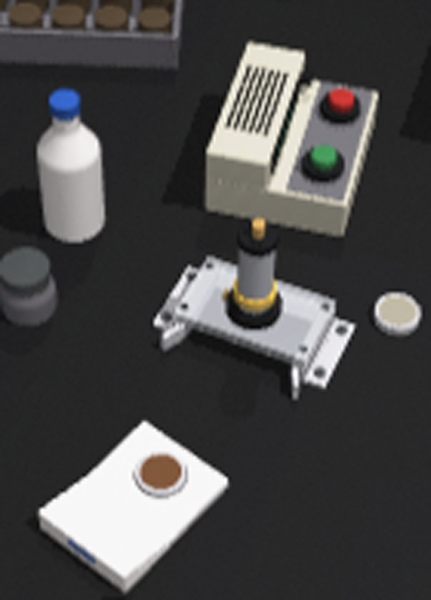

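Tray corners in the top crop are about (66,65), (214,116), (179,222) and (28,172). The deck, feet and flare ends are also clear, with the green key at (604,172). The side crop shows the blue-labelled rear face at (40..125, 512..585). Next I fit planar poses to both views.

```bash
cat > fit.py <<'E'
from h import *
from scipy.optimize import least_squares
def P2(p,loc):
    c,s=np.cos(p[2]),np.sin(p[2]); L=np.array(loc,float)
    return np.c_[p[0]+c*L[:,0]-s*L[:,1],p[1]+s*L[:,0]+c*L[:,1],L[:,2]]
def fit(p0,obs):  # obs: list of (fn, locs, uv)
    f=lambda p:np.concatenate([(w2px(fn,P2(p,l))-uv).ravel() for fn,l,uv in obs])
    o=least_squares(f,p0,loss='soft_l1'); return o.x,np.round(f(o.x).reshape(-1,2),1)
E
python3 - <<'E'
from fit import *
T=lambda a:np.array(a)/3.63636+[195,175]-0.36
S=lambda a:np.array(a)/3.07692+[210,95]-0.34
h=np.pi/2
tl=[[-70,50,26],[70,50,10],[70,-50,10],[-70,-50,26]]
# tray x ~ -y world => tray y = +x world
M=lambda l:np.array(l)/1000.
o=[('t0',M(tl),T([[66,65],[214,116],[179,222],[28,172]])),('s0',M(tl),S([[40,512],[145,422],[228,482],[124,575]]))]
for k in (o,o[:1],o[1:]): print('tray',*fit([.5,.15,-h],k))
d=px2w('t0',T([[159,155]]),.015),px2w('s0',S([[161,473]]),.015);print('sample',d)
# stand: y=+ is world +x (top of image)
dk=[[-36,69,32],[45,69,32],[45,-69,32],[-36,-69,32]]
ft=[[-60,65,20],[-60,-65,20]]
o=[('s0',M(dk),S([[178,313],[208,260],[338,300],[305,358]])),('t0',M(dk[:1]+dk[1:]),T([[343,90],[433,97],[423,256],[335,248]])),('t0',M(ft),T([[318,94],[308,249]])),('s0',M(ft),S([[163,338],[296,368]]))]
for k in (o,o[:1],o[1:3]): print('stand',*fit([.5,-.03,-h],k))
ct=[[-75,-90,50],[-75,90,50],[-40,45,62],[-40,-45,62]]
print('key',[px2w('t0',T([[604,172],[711,160]]),z) for z in (.056,.062)],[px2w('s0',S([[323,158],[342,102]]),z) for z in (.056,.062)])
print('ledge',px2w('t0',T([[555,225],[759,200]]),.05))
print('spare',px2w('t0',T([[459,320]]),.01))
E
```

```text
tray [ 0.52565394  0.09851005 -1.91603623] [[ 0.2  0.3]
 [ 0.6  0.5]
 [ 0.2  0.3]
 [-0.  -0.3]
 [-0.7  0.2]
 [-0.3 -0.1]
 [ 0.  -0.5]
 [ 0.   1.1]]
tray [ 0.52635661  0.09925515 -1.90636788] [[-0.2  0.2]
 [ 0.3  0.1]
 [ 0.1 -0. ]
 [-0.2 -0.2]]
tray [ 0.52520681  0.09785235 -1.92357305] [[-0.5 -0.2]
 [ 0.1 -0.2]
 [ 0.3 -0.5]
 [ 0.   0.9]]
sample (array([[0.51565851, 0.06683294, 0.015     ]]), array([[0.51307517, 0.06589661, 0.015     ]]))
stand [ 0.49173593 -0.12893196 -1.65242274] [[-1.8 -0.1]
 [-0.3 -1.3]
 [-0.5  0.2]
 [ 0.2  0.9]
 [ 0.3  1.1]
 [ 0.7  0.5]
 [ 1.8 -0.5]
 [ 0.3  0.3]
 [-0.4  1.5]
 [ 0.2 -1.2]
 [ 0.9  0.5]
 [-1.5  5.7]]
stand [ 0.49016986 -0.12968645 -1.64135378] [[-1.2  0.1]
 [ 0.  -1.2]
 [-0.  -0. ]
 [ 1.   0.7]]
stand [ 0.49280647 -0.12757473 -1.66358063] [[ 0.1  0.6]
 [ 0.5  0.4]
 [ 1.1 -0.6]
 [-0.4 -0.2]
 [-0.6  1. ]
 [-0.5 -1.8]]
key [array([[ 0.48380716, -0.31937961,  0.056     ],
       [ 0.49191064, -0.41277299,  0.056     ]]), array([[ 0.48285505, -0.31808651,  0.062     ],
       [ 0.49092038, -0.41104024,  0.062     ]])] [array([[ 0.48287686, -0.32917363,  0.056     ],
       [ 0.48824221, -0.41903125,  0.056     ]]), array([[ 0.48155328, -0.32309112,  0.062     ],
       [ 0.48688692, -0.41241758,  0.062     ]])]
ledge [[ 0.43978565 -0.27545179  0.05      ]
 [ 0.45684255 -0.45338829  0.05      ]]
spare [[ 0.36342582 -0.19364414  0.01      ]]
```

Call:
carry_out(commands=[0.383,-0.4625,0,-0.97,-0.14,0.383,-0.4625,0,-0.97,-0.14,0.383,-0.4625,0,-0.97,-0.14,0.383,-0.4625,0,-0.97,-0.14,0.383,-0.4625,0,-0.97,-0.14,0.383,-0.4625,0,-0.97,-0.14,0.383,-0.4625,0,-0.97,-0.14,0.383,-0.4625,0,-0.97,-0.14], grip_force=20)

```text
time_s: 0.95
tcp_pos: [0.3179, 0.4973, 0.2159]
eef_rot: [180.0, -0.0, -48.0]
contact_force: [-0.1, -0.5, 0.2]
gripper_width: 0.0501
```

Call:
carry_out(commands=[0.383,-0.4625,0,-0.97,-0.14,0.383,-0.4625,0,-0.97,-0.14,0.383,-0.4625,0,-0.97,-0.14,0.383,-0.4625,0,-0.97,-0.14,0.383,-0.4625,0,-0.97,-0.14,0.383,-0.4625,0,-0.97,-0.14,0.383,-0.4625,0,-0.97,-0.14,0.383,-0.4625,0,-0.97,-0.14])

```text
time_s: 1.75
tcp_pos: [0.4404, 0.3493, 0.216]
eef_rot: [180.0, -0.0, -79.0]
contact_force: [0.5, 0.2, -0.0]
gripper_width: 0.0501
```

Call:
carry_out(commands=[0.383,-0.4625,0,-0.97,-0.14,0.383,-0.4625,0,-0.97,-0.14,0.383,-0.4625,0,-0.97,-0.14,0.383,-0.4625,0,-0.97,-0.14,0.383,-0.4625,0,-0.97,-0.14,0.383,-0.4625,0,-0.97,-0.14,0.383,-0.4625,0,-0.97,-0.14,0.383,-0.4625,0,-0.97,-0.14])

```text
time_s: 2.55
tcp_pos: [0.5629, 0.2014, 0.2159]
eef_rot: [180.0, -0.0, -110.1]
contact_force: [-0.1, 0.2, -0.2]
gripper_width: 0.0502
```

```bash
python3 - <<'E'
from h import *
s=cap('wrist','w1'); print(s['time_s'],s['tcp_pos'],s['eef_rot'],s['joints'],s['gripper_width'])
E
```

```text
2.55 [0.56289559 0.2013675  0.21593026] [ 1.79980445e+02 -1.49410783e-02 -1.10055173e+02] [ 3.83908000e+01  1.33650370e+01 -9.44218616e+00 -9.59374980e-03
 -6.72157424e+01 -5.84422581e+01] 0.05016112799279585
```

View pics/w1.png

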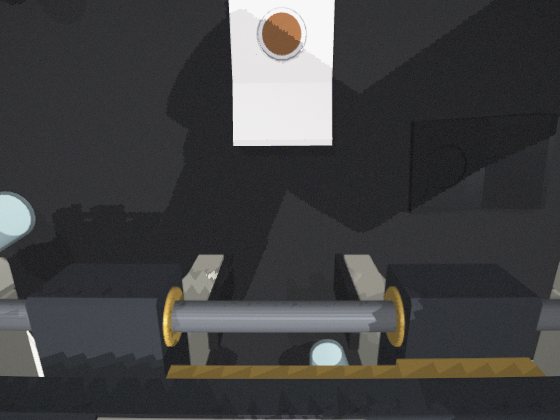

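The wrist view shows the tray's rear top edge at (234,145)–(332,145), sample at (281,34), one beaker at left (10,215) and another behind between the fingers (327,352).

```bash
python3 - <<'E'
from fit import *
im=cv2.cvtColor(cv2.imread('pics/w1.png'),cv2.COLOR_BGR2GRAY)[:170,200:360]
M=lambda l:np.array(l)/1000.
# subpixel rear & side edges
w=im>150
rows=[5,40,80,120,140]
for y in rows: x=np.where(w[y])[0]; print(y,x.min()+200,x.max()+200)
for x in (240,280,325): y=np.where(w[:,x-200])[0]; print('col',x,y.max())
print(px2w('w1',[[234,145.5],[332,145.5]],.026), px2w('w1',[[10,215],[327,352]],.07),px2w('w1',[[281,34]],.015))
print('beakers top',px2w('t0',np.array([[170,278],[308,150],[404,222],[458,215]])*.7,[.05,.05,.06,.1]))
print('tool tips px',w2px('w1',px2w('w1',[[280,300]],0)))
E
```

```text
5 229 334
40 231 332
80 233 331
120 233 331
140 233 331
col 240 145
col 280 145
col 325 144
[[0.59722997 0.14688559 0.026     ]
 [0.50441756 0.18093753 0.026     ]] [[0.81572311 0.13006439 0.07      ]
 [0.58024639 0.38128687 0.07      ]] [[0.51661473 0.06518775 0.015     ]]
beakers top [[ 0.59217724  0.44322637  0.05      ]
 [ 0.89065847  0.13676301  0.05      ]
 [ 0.70621971 -0.08147972  0.06      ]
 [ 0.70607113 -0.19902494  0.1       ]]
tool tips px [[280. 300.]]
```

Call:
carry_out(commands=[0,0,-0.8,0,-0.14,0,0,-0.8,0,-0.14,0,0,-0.8,0,-0.14,0,0,-0.8,0,-0.14,0,0,-0.7,0,-0.14,0,0,-0.4,0,-0.14,0,0,-0.25,0,-0.14,0,0,-0.1,0,-0.14])

```text
time_s: 3.4
tcp_pos: [0.5621, 0.202, 0.0292]
eef_rot: [180.0, -0.1, -109.9]
contact_force: [0.3, 0.7, -0.4]
gripper_width: 0.0499
```

Call:
carry_out(commands=[-0.031,-0.103,0,0,-0.14,-0.031,-0.103,0,0,-0.14,-0.031,-0.103,0,0,-0.14,-0.031,-0.103,0,0,-0.14,-0.031,-0.103,0,0,-0.14,-0.031,-0.103,0,0,-0.14,0,0,0,0,-0.14])

```text
time_s: 4.1
tcp_pos: [0.5549, 0.177, 0.0303]
eef_rot: [180.0, 0.0, -109.9]
contact_force: [-0.1, 0.6, 1.0]
gripper_width: 0.0501
```

```bash
cat > plan.py <<'E'
from h import *
S=np.array([.4917,-.1289]);SH=-1.652
u=np.array([np.cos(SH),np.sin(SH)]);v=np.array([-u[1],u[0]])
def tostand(p): q=np.array(p[:2])-S; return q@u,q@v
def rows(p0,h0,segs,D,step=.004):
    """tray centre p0, heading h0; segs=[(length,dheading)]; tool TCP is D behind centre"""
    hs=[h0];ds=[]
    for L,dh in segs:
        n=round(L/step); ds+=[L/n]*n; hs+=list(hs[-1]+dh*np.arange(1,n+1)/n)
    p=np.array(p0,float);e=lambda a:np.array([np.cos(a),np.sin(a)])
    T=[p-D*e(h0)]
    for d,a,b in zip(ds,hs,hs[1:]): p=p+d*e((a+b)/2); T.append(p-D*e(b))
    dT=np.diff(T,axis=0)/.04; da=np.degrees(np.diff(hs))/4
    print('end',p,hs[-1],tostand(p),'tcp',T[-1],'n',len(dT))
    R=np.round(np.c_[dT,0*da,da],3); return R
E
python3 - <<'E'
from plan import *
s=cap('wrist','w2');print(s['tcp_pos'],s['eef_rot'],s['contact_force'],s['time_s'])
h0=-1.9225;p0=[.5267,.0982];print(tostand(p0),h0-SH)
a=SH-h0
R=rows(p0,h0,[(.024,0),(.072,a)],.0795)
for i in range(0,len(R),8): print(R[i:i+8,[0,1,3]].tolist())
E
```

```text
[0.55486082 0.17696278 0.03030369] [ 1.79997460e+02  2.60181684e-03 -1.09921304e+02] [-0.10087899  0.58780712  0.95684693] 4.1
(np.float64(-0.22919066457744844), np.float64(0.016463574051447546)) -0.2705000000000002
end [0.50301576 0.00556274] -1.652 (np.float64(-0.13493753371774228), np.float64(0.0003715970697613267)) tcp [0.50946436 0.08480078] n 24
[[-0.034, -0.094, 0.0], [-0.034, -0.094, 0.0], [-0.034, -0.094, 0.0], [-0.034, -0.094, 0.0], [-0.034, -0.094, 0.0], [-0.034, -0.094, 0.0], [-0.062, -0.084, 0.215], [-0.061, -0.085, 0.215]]
[[-0.059, -0.086, 0.215], [-0.058, -0.087, 0.215], [-0.057, -0.088, 0.215], [-0.055, -0.088, 0.215], [-0.054, -0.089, 0.215], [-0.053, -0.09, 0.215], [-0.051, -0.091, 0.215], [-0.05, -0.092, 0.215]]
[[-0.049, -0.092, 0.215], [-0.047, -0.093, 0.215], [-0.046, -0.094, 0.215], [-0.044, -0.094, 0.215], [-0.043, -0.095, 0.215], [-0.042, -0.096, 0.215], [-0.04, -0.096, 0.215], [-0.039, -0.097, 0.215]]
```

View pics/w2.png

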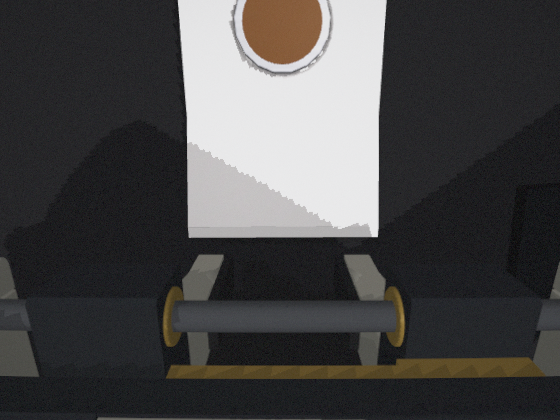

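The tray sits centred between the fingers (tray edges at 188 and 379, fingers at 183 and 385) with its rear edge parallel. Pushing straight, then along a gentle arc.

Call:
carry_out(commands=[-0.034,-0.094,0,0,-0.14,-0.034,-0.094,0,0,-0.14,-0.034,-0.094,0,0,-0.14,-0.034,-0.094,0,0,-0.14,-0.034,-0.094,0,0,-0.14,-0.034,-0.094,0,0,-0.14,-0.034,-0.094,0,0,-0.14])

```text
time_s: 4.85
tcp_pos: [0.5454, 0.1509, 0.0302]
eef_rot: [180.0, 0.0, -109.9]
contact_force: [-0.4, 0.1, -0.7]
gripper_width: 0.0497
```

Call:
carry_out(commands=[-0.062,-0.084,0,0.215,-0.14,-0.061,-0.085,0,0.215,-0.14,-0.059,-0.086,0,0.215,-0.14,-0.058,-0.087,0,0.215,-0.14,-0.057,-0.088,0,0.215,-0.14,-0.055,-0.088,0,0.215,-0.14,-0.054,-0.089,0,0.215,-0.14,-0.053,-0.09,0,0.215,-0.14])

```text
time_s: 5.65
tcp_pos: [0.527, 0.1231, 0.0302]
eef_rot: [180.0, 0.0, -102.9]
contact_force: [0.2, 0.2, -0.4]
gripper_width: 0.0502
```

```bash
python3 - <<'E'
from h import *
s=cap('wrist','w3');print(s['tcp_pos'],s['eef_rot'],s['contact_force'],s['time_s']);cap('top','t3');cap('side','s3')
im=cv2.imread('pics/t3.png')[160:290,195:335];a=cv2.resize(im,None,fx=4,fy=4,interpolation=2)
b=cv2.imread('pics/s3.png')[155:290,210:350]
b=cv2.resize(b,None,fx=1.7,fy=1.7,interpolation=2)
cv2.imwrite('pics/c3.png',a)
E
```

```text
[0.52701786 0.12305583 0.03017776] [ 1.79999380e+02  1.55334172e-03 -1.02943442e+02] [ 0.20020339  0.21232863 -0.4128988 ] 5.65
```

View pics/w3.png

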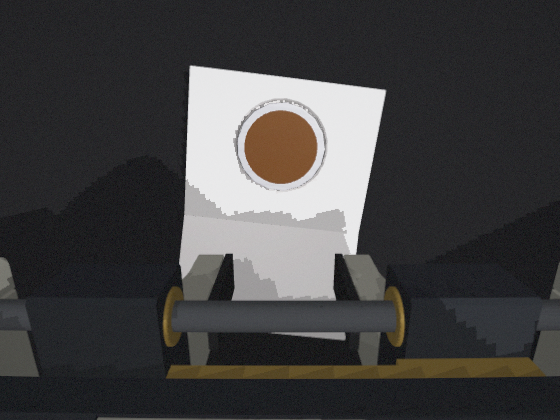

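```bash
python3 - <<'E'
from h import *
from scipy.spatial.transform import Rotation as R
print('front',px2w('w3',[[191,66],[385,91]],.010));print('sample',px2w('w3',[[281,147]],.015))
print('rear?',px2w('w3',[[346,339]],.026),px2w('w3',[[346,339]],.0),'ramp foot',px2w('w3',[[185,215],[345,232]],.01))
print('w2 lip',px2w('w2',[[188,236],[379,236]],.026),px2w('w2',[[282,20]],.015))
for fn in('w2','w3'):
  E=np.load(f'pics/{fn}.npz')['E'];C=-E[:3,:3].T@E[:3,3];print('cam',C,E[2,:3])
T={'w2':([.55486,.17696,.0303],-109.92),'w3':([.52702,.12306,.03018],-102.94)}
for fn,(t,y) in T.items():
  M=R.from_euler('xyz',[180,0,y],degrees=True).as_matrix()
  print(fn,'tips',w2px(fn,[np.array(t)+M@np.array([x,yy,z]) for yy in(-.025,.025) for x in (-.0095,.0095) for z in (.022,)]))
E
cp pics/c3.png /dev/null
```

```text
front [[0.55048949 0.01588519 0.01      ]
 [0.45807946 0.04944039 0.01      ]]
sample [[0.51577691 0.06452348 0.015     ]]
rear? [[0.50376859 0.17909558 0.026     ]] [[0.50291085 0.19979485 0.        ]] ramp foot [[0.57716867 0.08982807 0.01      ]
 [0.49132979 0.12015783 0.01      ]]
w2 lip [[0.5979831  0.14578532 0.026     ]
 [0.50384473 0.18005802 0.026     ]] [[0.51594914 0.06486164 0.015     ]]
cam [0.52777977 0.09946825 0.1973622 ] [ 0.10230623  0.27977357 -0.95459949]
cam [0.50941774 0.04276878 0.19723773] [ 0.06744348  0.29009517 -0.95461834]
w2 tips [[243.18029376 262.95085572]
 [241.98120904 232.96860341]
 [327.5616383  262.83631861]
 [328.76518706 232.84645764]]
w3 tips [[242.9577764  263.1521338 ]
 [241.75141618 233.17888849]
 [327.32760391 263.031094  ]
 [328.52295132 233.05050633]]
```

View pics/c3.png

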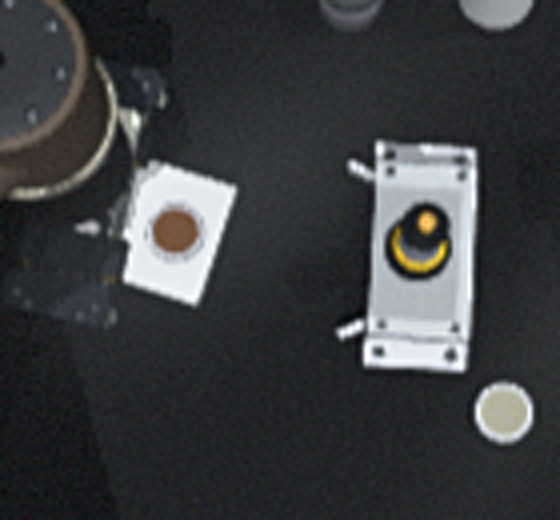

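The tray has not moved: its sample is still at (0.516, 0.0645), and the fingers passed over the lip with no force. So the fingertips are higher than the stated 22 mm ahead of the TCP would imply. I'll lift, retreat behind the lip, and find the bench by touch.

Call:
carry_out(commands=[0,0,0.8,0,-0.14,0,0,0.2,0,-0.14,0.2425,0.5125,0,-0.45,-0.14,0.2425,0.5125,0,-0.45,-0.14,0.2425,0.5125,0,-0.45,-0.14,0.2425,0.5125,0,-0.45,-0.14,0,0,-0.7,0,-0.14,0,0,-0.3,0,-0.14])

```text
time_s: 6.6
tcp_pos: [0.5651, 0.2055, 0.0281]
eef_rot: [179.9, -0.1, -110.2]
contact_force: [-0.7, -0.9, 0.1]
gripper_width: 0.0499
```

Call:
carry_out(commands=[0,0,0,0,-0.14,0,0,-0.05,0,-0.14,0,0,-0.05,0,-0.14,0,0,0,0,-0.14])

```text
time_s: 7.0
tcp_pos: [0.5663, 0.2053, 0.0268]
eef_rot: [-180.0, 0.0, -110.2]
contact_force: [1.0, 0.3, -0.3]
gripper_width: 0.0498
```

```bash
python3 - <<'E'
from h import *
s=cap('wrist','w4'); cap('side','s4');print(s['tcp_pos'],s['eef_rot'],s['contact_force'],s['gripper_width'])
a=cv2.imread('pics/w4.png')[120:420]
b=cv2.imread('pics/s4.png')[190:330,170:340]
b=cv2.resize(b,(364,300),interpolation=2)
cv2.imwrite('pics/c4.png',np.vstack([a,np.hstack([b,np.zeros((300,196,3),np.uint8)])]))
print('sample',px2w('w4',[[0,0]],0)[0])
E
```

```text
[0.56625017 0.20525924 0.02677466] [-1.79970382e+02  4.22241554e-02 -1.10228354e+02] [ 0.96804038  0.28837489 -0.25295072] 0.04979359289035341
sample [0.65432305 0.03232018 0.        ]
```

View pics/c4.png

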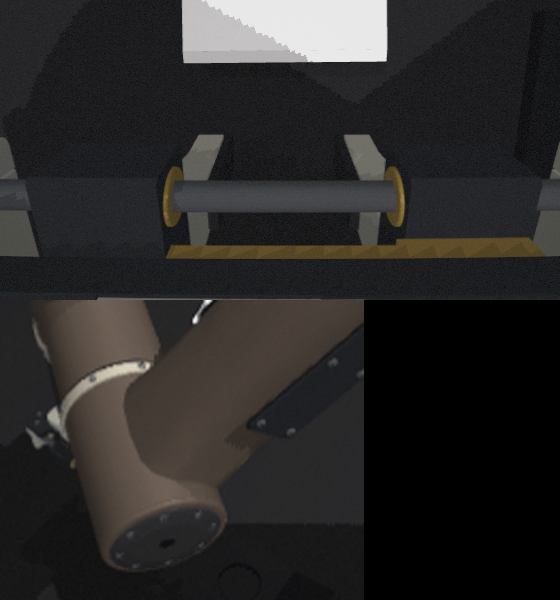

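The wrist view (fingers spread 233–335 px at the tips) suggests the tips end near or behind the TCP. I'll continue the guarded descent.

Call:
carry_out(commands=[0,0,-0.05,0,-0.14,0,0,-0.05,0,-0.14,0,0,0,0,-0.14])

```text
time_s: 7.4
tcp_pos: [0.5658, 0.2052, 0.0219]
eef_rot: [180.0, -0.0, -110.2]
contact_force: [0.2, 0.1, -0.2]
gripper_width: 0.0501
```

Call:
carry_out(commands=[0,0,-0.05,0,-0.14,0,0,0,0,-0.14])

```text
time_s: 7.6
tcp_pos: [0.5658, 0.2052, 0.0199]
eef_rot: [180.0, -0.0, -110.2]
contact_force: [0.9, -0.5, -0.2]
gripper_width: 0.0498
```

Call:
carry_out(commands=[0,0,-0.05,0,-0.14,0,0,0,0,-0.14])

```text
time_s: 7.8
tcp_pos: [0.5659, 0.2052, 0.0179]
eef_rot: [180.0, -0.0, -110.2]
contact_force: [0.2, 0.3, 1.0]
gripper_width: 0.0499
```

Nominal tips would now be below the bench, yet there is no contact, so the tips really are shorter. Continuing.

Call:
carry_out(commands=[0,0,-0.05,0,-0.14,0,0,-0.05,0,-0.14,0,0,0,0,-0.14])

```text
time_s: 8.1
tcp_pos: [0.5658, 0.2052, 0.0138]
eef_rot: [180.0, -0.0, -110.2]
contact_force: [-0.5, 0.0, 1.0]
gripper_width: 0.0498
```

Call:
carry_out(commands=[0,0,-0.05,0,-0.14,0,0,0,0,-0.14])

```text
time_s: 8.3
tcp_pos: [0.5659, 0.2052, 0.0119]
eef_rot: [180.0, -0.0, -110.2]
contact_force: [0.1, 0.2, 0.6]
gripper_width: 0.0501
```

Call:
carry_out(commands=[0,0,-0.05,0,-0.14,0,0,0,0,-0.14])

```text
time_s: 8.5
tcp_pos: [0.5658, 0.2052, 0.0099]
eef_rot: [180.0, -0.0, -110.2]
contact_force: [-0.2, 0.2, 0.4]
gripper_width: 0.0501
```

Call:
carry_out(commands=[0,0,-0.05,0,-0.14,0,0,0,0,-0.14])

```text
time_s: 8.7
tcp_pos: [0.5659, 0.2053, 0.0079]
eef_rot: [180.0, -0.0, -110.2]
contact_force: [0.0, 0.4, 0.3]
gripper_width: 0.0502
```

Call:
carry_out(commands=[0,0,-0.05,0,-0.14,0,0,0,0,-0.14])

```text
time_s: 8.9
tcp_pos: [0.5659, 0.2052, 0.0059]
eef_rot: [180.0, -0.0, -110.2]
contact_force: [-0.7, 0.1, -0.7]
gripper_width: 0.0503
```

Call:
carry_out(commands=[0,0,-0.05,0,-0.14,0,0,0,0,-0.14])

```text
time_s: 9.1
tcp_pos: [0.5658, 0.2052, 0.0039]
eef_rot: [180.0, -0.0, -110.2]
contact_force: [-1.0, -0.1, 0.5]
gripper_width: 0.0498
```

Call:
carry_out(commands=[0,0,-0.05,0,-0.14,0,0,0,0,-0.14])

```text
time_s: 9.3
tcp_pos: [0.5658, 0.2053, 0.0019]
eef_rot: [180.0, -0.0, -110.2]
contact_force: [0.6, -0.4, -0.4]
gripper_width: 0.0503
```

```bash
python3 - <<'E'
from h import *
s=cap('wrist','w5');print(s['tcp_pos'],s['contact_force'])
d=np.load('pics/w5.npz');print(d['K'],d['k1'])
print(px2w('w5',[[0,0]],0))
M=np.array(cams.capture('wrist')['mount']);print(M)
g=cv2.cvtColor(cv2.imread('pics/w5.png'),cv2.COLOR_BGR2GRAY)
for y in (245,255,262,270,285): print(y,g[y,180:290:4])
E
```

```text
[0.56583993 0.20525493 0.00189553] [ 0.62418837 -0.43943349 -0.42017136]
[[350.95666757   0.         283.39940341]
 [  0.         350.95666757 210.40449608]
 [  0.           0.           1.        ]] -0.026021367063423916
[[0.63909728 0.04457395 0.        ]]
[[-1.61367665e-03 -9.54611322e-01 -2.97849995e-01  8.20719384e-02]
 [ 9.99998599e-01 -1.40802273e-03 -9.05019148e-04 -9.41044017e-04]
 [ 4.44561961e-04 -2.97851038e-01  9.54612257e-01 -1.67062168e-01]
 [ 0.00000000e+00  0.00000000e+00  0.00000000e+00  1.00000000e+00]]
245 [19 27 23 29 29 29 30 24 24 23 30 30 31 27 25 28 21 34 32 32 25 30 28 24
 35 31 22 23]
255 [ 31  29  30  32  29 107 106 105 108 105 105  33  26  21  25  24  28  29
  28  29  34  28  31  35  26  27  28  32]
262 [ 30  29  31  32 110 108 109 111 110 108 103  30  30  22  21  21  26  30
  31  25  32  25  33  31  32  30  24  32]
270 [ 11  31  32 110 111 110  96 110 106  90  34  25  15  24  24  30  28  30
  25  30  29  28  27  29  31  29  26  24]
285 [ 26  95  99  98  99  97  97 100  90  23  25  21  18  22  20  33  31  30
  10  28  26  27  28  27  21  32  31  27]
```

The image geometry puts the pad tips about 6 mm *behind* the TCP (about 8 mm above the bench now), so this is the right push height. I'll raise 1 mm, close up to the lip, start pushing and verify.

Call:
carry_out(commands=[-0.037,-0.1025,0.025,0,-0.14,-0.037,-0.1025,0,0,-0.14,-0.037,-0.1025,0,0,-0.14,-0.037,-0.1025,0,0,-0.14,-0.037,-0.1025,0,0,-0.14,-0.037,-0.1025,0,0,-0.14,-0.037,-0.1025,0,0,-0.14])

```text
time_s: 10.1
tcp_pos: [0.5555, 0.1762, 0.0032]
eef_rot: [-180.0, 0.0, -110.2]
contact_force: [0.7, -1.1, 0.5]
gripper_width: 0.0501
```

Call:
carry_out(commands=[-0.034,-0.094,0,0,-0.14,-0.034,-0.094,0,0,-0.14,-0.034,-0.094,0,0,-0.14,-0.034,-0.094,0,0,-0.14,0,0,0,0,-0.14])

```text
time_s: 10.6
tcp_pos: [0.5499, 0.161, 0.0032]
eef_rot: [180.0, -0.0, -110.2]
contact_force: [-0.1, 0.0, 0.4]
gripper_width: 0.0503
```

```bash
cat > tray.py <<'E'
from plan import *
def seen(fn):
    """tray pose from a wrist picture: brown disc centre + front corners by white mask"""
    im=cv2.imread(f'pics/{fn}.png');s=telemetry.get_state()
    hsv=cv2.cvtColor(im,cv2.COLOR_BGR2HSV)
    br=((hsv[...,0]<18)&(hsv[...,1]>110)&(hsv[...,2]>40)).astype(np.uint8);br[230:]=0
    n,l,st,c=cv2.connectedComponentsWithStats(br);k=1+np.argmax(st[1:,4])
    (u,v),_,_=cv2.fitEllipse(max(cv2.findContours((l==k).astype(np.uint8),0,1)[0],key=len))
    P=px2w(fn,[[u,v]],.015)[0];print('disc px',u,v,'world',P,'stand',tostand(P))
    yaw=np.radians(s['eef_rot'][2]);e=np.array([np.cos(yaw),np.sin(yaw)]);q=P[:2]-s['tcp_pos'][:2]
    print('disc ahead of tcp',q@e,'lateral(+left)',q@[-e[1],e[0]],'yaw',s['eef_rot'][2],'tcp',s['tcp_pos'],'F',s['contact_force'],s['time_s'])
E
python3 - <<'E'
from tray import *
cap('wrist','w6'); seen('w6')
E
```

```text
disc px 284.02532958984375 25.225683212280273 world [0.51209359 0.05633643 0.015     ] stand (np.float64(-0.18628024812273894), np.float64(0.005301033544130179))
disc ahead of tcp 0.11149942542446128 lateral(+left) 0.0006976069401987349 yaw -110.23089225205585 tcp [0.54999598 0.16119832 0.00316489] F [-1.10441081  0.02375413 -0.08973917] 10.65
```

Contact is working: the disc has moved 9.4 mm and the tray is square to the fingers. Replanning the arc from here.

```bash
python3 - <<'E'
from plan import *
h0=np.radians(-110.2);p0=np.array([.5121,.0563])-.035*np.array([np.cos(h0),np.sin(h0)]);print(tostand(p0),h0-SH)
R=rows(p0,h0,[(.012,0),(.08,SH-h0)],.0765)
for i in range(0,len(R),8): print(R[i:i+8,[0,1,3]].tolist())
E
```

```text
(np.float64(-0.21996378361868105), np.float64(0.014691605473155291)) -0.27135283569775126
end [ 5.02879785e-01 -1.67141166e-06] -1.652 (np.float64(-0.1293804241324421), np.float64(0.0006874270273021403)) tcp [0.50908504 0.07624625] n 23
[[-0.035, -0.094, 0.0], [-0.035, -0.094, 0.0], [-0.035, -0.094, 0.0], [-0.058, -0.085, 0.194], [-0.057, -0.086, 0.194], [-0.056, -0.087, 0.194], [-0.055, -0.088, 0.194], [-0.054, -0.088, 0.194]]
[[-0.052, -0.089, 0.194], [-0.051, -0.09, 0.194], [-0.05, -0.09, 0.194], [-0.049, -0.091, 0.194], [-0.047, -0.092, 0.194], [-0.046, -0.092, 0.194], [-0.045, -0.093, 0.194], [-0.044, -0.094, 0.194]]
[[-0.042, -0.094, 0.194], [-0.041, -0.095, 0.194], [-0.04, -0.095, 0.194], [-0.039, -0.096, 0.194], [-0.037, -0.096, 0.194], [-0.036, -0.097, 0.194], [-0.035, -0.097, 0.194]]
```

Call:
carry_out(commands=[-0.035,-0.094,0,0,-0.14,-0.035,-0.094,0,0,-0.14,-0.035,-0.094,0,0,-0.14,-0.058,-0.085,0,0.194,-0.14,-0.057,-0.086,0,0.194,-0.14,-0.056,-0.087,0,0.194,-0.14,-0.055,-0.088,0,0.194,-0.14,-0.054,-0.088,0,0.194,-0.14])

```text
time_s: 11.45
tcp_pos: [0.5346, 0.1327, 0.0032]
eef_rot: [-180.0, 0.0, -106.3]
contact_force: [0.3, 1.6, -0.3]
gripper_width: 0.0501
```

Call:
carry_out(commands=[-0.052,-0.089,0,0.194,-0.14,-0.051,-0.09,0,0.194,-0.14,-0.05,-0.09,0,0.194,-0.14,-0.049,-0.091,0,0.194,-0.14,-0.047,-0.092,0,0.194,-0.14,-0.046,-0.092,0,0.194,-0.14,-0.045,-0.093,0,0.194,-0.14,-0.044,-0.094,0,0.194,-0.14])

```text
time_s: 12.25
tcp_pos: [0.5193, 0.1034, 0.0032]
eef_rot: [180.0, -0.0, -100.1]
contact_force: [-0.5, 1.9, 1.0]
gripper_width: 0.0495
```

```bash
python3 - <<'E'
from tray import *
cap('wrist','w7'); seen('w7'); cap('top','t7')
E
```

```text
disc px 284.4283142089844 25.63996124267578 world [ 0.50018675 -0.00627188  0.015     ] stand (np.float64(-0.12291243276608703), np.float64(-0.0014881284777977042))
disc ahead of tcp 0.11072355915400801 lateral(+left) 0.000630129141305291 yaw -100.03478538710799 tcp [0.5188594  0.10286764 0.00311133] F [-0.14654662  1.13947323  0.18636235] 12.3
```

View pics/w7.png

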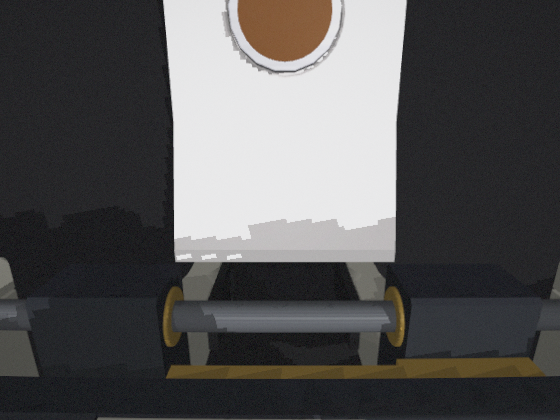

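The tray rides rigidly with the fingers (disc 0.111 m ahead, 0.6 mm lateral). I'll finish the arc, then back off and look from above to check its alignment with the entrance.

Call:
carry_out(commands=[-0.042,-0.094,0,0.194,-0.14,-0.041,-0.095,0,0.194,-0.14,-0.04,-0.095,0,0.194,-0.14,-0.039,-0.096,0,0.194,-0.14,-0.037,-0.096,0,0.194,-0.14,-0.036,-0.097,0,0.194,-0.14,-0.035,-0.097,0,0.194,-0.14])

```text
time_s: 13.05
tcp_pos: [0.5084, 0.0765, 0.0031]
eef_rot: [180.0, -0.0, -94.6]
contact_force: [-1.0, 0.7, 0.0]
gripper_width: 0.0499
```

Call:
carry_out(commands=[0.02,0.25,0,0,-0.14,0,0,0.5,0,-0.14,0,0,1,0,-0.14,0,0,1,0,-0.14,0,0,1,0,-0.14,0,0,1,0,-0.14,0,0,1,0,-0.14,0,0,1,0,-0.14])

```text
time_s: 13.85
tcp_pos: [0.509, 0.087, 0.265]
eef_rot: [-180.0, 0.0, -94.7]
contact_force: [0.7, 0.7, 0.1]
gripper_width: 0.0503
```

Call:
carry_out(commands=[0,0,1,0,-0.14,0,0,0.5,0,-0.14,0,0,0,0,-0.14])

```text
time_s: 14.15
tcp_pos: [0.5107, 0.0876, 0.3268]
eef_rot: [-179.7, 0.1, -94.7]
contact_force: [0.3, 0.4, -0.3]
gripper_width: 0.0499
```

```bash
python3 - <<'E'
from tray import *
cap('wrist','w8'); seen('w8');crop('w8',130,0,430,225,'w8c')
print(w2px('w8',[[.5029,0,.01]]))
E
```

```text
disc px 285.74200439453125 61.88167953491211 world [ 0.49948183 -0.04129676  0.015     ] stand (np.float64(-0.08794579201226024), np.float64(0.0006502937795491863))
disc ahead of tcp 0.1291733841479605 lateral(+left) 0.00024419250641327986 yaw -94.68937391157358 tcp [0.50979885 0.08746419 0.32449241] F [ 0.07749476  0.24148372 -1.0504434 ] 14.2
2.6666666666666665
[[285.7009104   96.10992354]]
```

View pics/w8c.png

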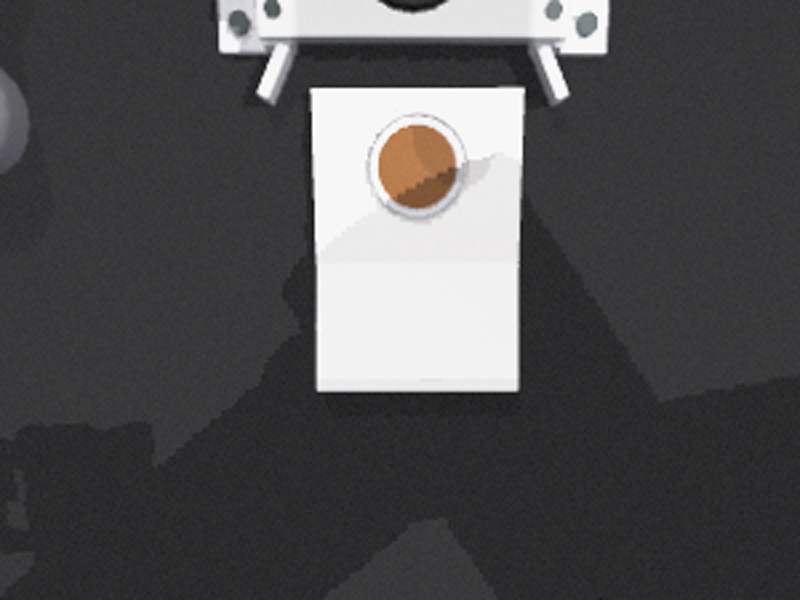

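The tray (front corners at crop (311,88), (524,88)) is aligned with the entrance, with lead-in tips at (258,97) and (568,97) and foot corners at (220,52) and (607,52). It sits about 4 px right of the middle. Computing that offset in world units.

```bash
python3 - <<'E'
from tray import *
C=lambda a:np.array(a)/2.66667+[130,0]-.3
t=px2w('w8',C([[311,88],[524,88]]),.010);r_=px2w('w8',C([[316.5,391],[518.5,391]]),.026)
f=px2w('w8',C([[220,52],[607,52]]),.006);l=px2w('w8',C([[257,95],[568,95]]),.02)
ang=lambda a:np.degrees(np.arctan2(*(a[1]-a[0])[1::-1]))
for n,a in zip(('front','rear','feet','leads'),(t,r_,f,l)): print(n,a[:,:2].tolist(),'mid',a.mean(0)[:2],'w',np.linalg.norm(a[1]-a[0]),'head',ang(a)-90+0 if 0 else np.degrees(np.arctan2(a[0,1]-a[1,1],a[0,0]-a[1,0]))-90, 'stand',tostand(a.mean(0)))
print('tray dir',np.degrees(np.arctan2(*(t.mean(0)-r_.mean(0))[1::-1])))
print(np.degrees(SH))
E
```

```text
front [[0.5459211464903897, -0.08006127524546393], [0.4461312841953476, -0.0716615219447036]] mid [ 0.49602622 -0.0758614 ] w 0.10014276045914203 head -94.81149644143373 stand (np.float64(-0.05321474685539701), np.float64(9.762093409788441e-06))
rear [[0.5572800098469723, 0.059250548133116906], [0.45744980970787075, 0.06750737949754233]] mid [0.50736491 0.06337896] w 0.1001710742879083 head -94.72810083940293 stand (np.float64(-0.19291601552435494), np.float64(1.668647463620847e-05))
feet [[0.5872278684967416, -0.09995782427998744], [0.4060239531472883, -0.08465555046426126]] mid [ 0.49662591 -0.09230669] w 0.18184888925122222 head -94.82705024820055 stand (np.float64(-0.03687229268272094), np.float64(0.0019414321589097591))
leads [[0.5702542882239251, -0.07753835391410302], [0.4272426890304335, -0.06548605372555891]] mid [ 0.49874849 -0.0715122 ] w 0.1435185543534865 head -94.81721800391723 stand (np.float64(-0.057770425859313954), np.float64(0.0023702823413272226))
tray dir -94.6554676569491
-94.65262775561199
```

```bash
python3 - <<'E'
from tray import *
cap('wrist','w9'); seen('w9')
E
```

```text
disc px 284.4270324707031 62.0517463684082 world [ 0.49928091 -0.04135297  0.015     ] stand (np.float64(-0.0878734700898872), np.float64(0.00045460306179706365))
disc ahead of tcp 0.1289445595258874 lateral(+left) 0.0006326386810458734 yaw -94.69190817203773 tcp [0.50919777 0.08721124 0.32306991] F [ 0.20224117 -0.84200721 -1.2225942 ] 14.25
```

Call:
carry_out(commands=[0,0,-1,0,-0.14,0,0,-1,0,-0.14,0,0,-1,0,-0.14,0,0,-1,0,-0.14,0,0,-1,0,-0.14,0,0,-1,0,-0.14,0,0,-1,0,-0.14,0,0,-0.7,0,-0.14])

```text
time_s: 15.05
tcp_pos: [0.5069, 0.0857, 0.0116]
eef_rot: [179.8, -0.1, -94.7]
contact_force: [-0.8, 0.1, 0.1]
gripper_width: 0.0501
```

Call:
carry_out(commands=[0,0,-0.2,0,-0.14,0,0,-0.1,0,-0.14,0,0,0,0,-0.14])

```text
time_s: 15.35
tcp_pos: [0.5096, 0.087, 0.0034]
eef_rot: [-180.0, -0.0, -94.7]
contact_force: [-0.5, -0.9, 1.2]
gripper_width: 0.0502
```

```bash
python3 - <<'E'
from tray import *
cap('wrist','w10'); seen('w10')
E
```

```text
disc px 284.763427734375 13.216365814208984 world [ 0.50027639 -0.02852744  0.015     ] stand (np.float64(-0.10073747969953738), np.float64(0.00040646743969047835))
disc ahead of tcp 0.11620514263672237 lateral(+left) -0.00031192560775235095 yaw -94.67944829750049 tcp [0.51006741 0.08726491 0.00403884] F [0.80787951 0.06076408 0.56391146] 15.4
```

The low-height disc fits were biased because the disc is cut by the picture edge; the high view is the reliable one. The tray is 2 mm off the stand's centre line toward -x, so I'll push nearly along -y at first, then along the stand axis.

Call:
carry_out(commands=[-0.008,-0.1,0,-0.03,-0.14,-0.008,-0.1,0,0,-0.14,-0.002,-0.1,0,0,-0.14,-0.002,-0.1,0,0,-0.14,-0.002,-0.1,0,0,-0.14,-0.002,-0.1,0,0,-0.14,-0.002,-0.1,0,0,-0.14,-0.002,-0.1,0,0,-0.14])

```text
time_s: 16.2
tcp_pos: [0.5084, 0.0546, 0.0032]
eef_rot: [-180.0, 0.0, -94.8]
contact_force: [0.6, 2.7, 2.2]
gripper_width: 0.0503
```

Call:
carry_out(commands=[-0.002,-0.1,0,0,-0.14,-0.002,-0.1,0,0,-0.14,-0.002,-0.1,0,0,-0.14,-0.002,-0.1,0,0,-0.14,-0.008,-0.1,0,0,-0.14])

```text
time_s: 16.7
tcp_pos: [0.5076, 0.0346, 0.0031]
eef_rot: [180.0, -0.0, -94.8]
contact_force: [0.5, 0.5, 1.0]
gripper_width: 0.0499
```

Call:
carry_out(commands=[-0.008,-0.1,0,0,-0.14,-0.008,-0.1,0,0,-0.14,-0.008,-0.1,0,0,-0.14,-0.008,-0.1,0,0,-0.14])

```text
time_s: 17.1
tcp_pos: [0.5063, 0.0185, 0.0031]
eef_rot: [180.0, -0.0, -94.8]
contact_force: [1.1, 0.6, -0.6]
gripper_width: 0.05
```

Call:
carry_out(commands=[-0.007,-0.08,0,0,-0.14,-0.006,-0.075,0,0,-0.14,-0.006,-0.075,0,0,-0.14,-0.006,-0.075,0,0,-0.14])

```text
time_s: 17.5
tcp_pos: [0.5053, 0.0065, 0.0031]
eef_rot: [180.0, -0.0, -94.8]
contact_force: [0.1, 1.8, 0.6]
gripper_width: 0.0501
```

Call:
carry_out(commands=[-0.004,-0.05,0,0,-0.14,-0.004,-0.05,0,0,-0.14])

```text
time_s: 17.7
tcp_pos: [0.505, 0.0025, 0.0031]
eef_rot: [180.0, -0.0, -94.8]
contact_force: [-0.2, 1.2, -0.2]
gripper_width: 0.0502
```

Call:
carry_out(commands=[-0.004,-0.05,0,0,-0.14,-0.002,-0.025,0,0,-0.14])

```text
time_s: 17.9
tcp_pos: [0.5048, -0.0005, 0.0031]
eef_rot: [180.0, -0.0, -94.8]
contact_force: [0.4, 0.9, -0.1]
gripper_width: 0.0499
```

Call:
carry_out(commands=[-0.002,-0.025,0,0,-0.14,-0.002,-0.025,0,0,-0.14])

```text
time_s: 18.1
tcp_pos: [0.5046, -0.0024, 0.0031]
eef_rot: [180.0, -0.0, -94.8]
contact_force: [0.6, 0.8, -0.5]
gripper_width: 0.0496
```

Call:
carry_out(commands=[-0.004,-0.05,0,0,-0.14,-0.002,-0.025,0,0,-0.14,-0.002,-0.025,0,0,-0.14])

```text
time_s: 18.4
tcp_pos: [0.5043, -0.0064, 0.0031]
eef_rot: [180.0, -0.0, -94.8]
contact_force: [0.1, 1.5, 0.3]
gripper_width: 0.05
```

```bash
python3 - <<'E'
from tray import *
s=cap('wrist','w11');print(s['tcp_pos'],s['contact_force'])
for n in ('w7','w11'):
  g=cv2.cvtColor(cv2.imread(f'pics/{n}.png'),cv2.COLOR_BGR2GRAY); print(n,g[236:270:2,250:320].mean(1).astype(int))
  for y in (246,250,254,260): print(y,px2w(n,[[284,y]],.026)[0][:2])
E
```

```text
[ 0.50428912 -0.0064051   0.00312845] [0.06391771 1.51359683 0.29238846]
w7 [192 192 191 191 191 191 190 177 176 176 177 177 177  61  25  26  27]
246 [0.5163119 0.0829385]
250 [0.51665163 0.08484072]
254 [0.51699394 0.08675742]
260 [0.51751233 0.08966004]
w11 [192 192 191 191 191 191 191 166 176 177 177 177 176  61  25  24  27]
246 [ 0.5030857  -0.02711503]
250 [ 0.50325009 -0.02519013]
254 [ 0.50341571 -0.0232506 ]
260 [ 0.50366654 -0.02031338]
```

The lip's rear edge (row 262) is now at y≈-0.019, and home is expected at about -0.0236. I'll push on in 1 mm steps watching the force.

Call:
carry_out(commands=[-0.002,-0.025,0,0,-0.14,-0.002,-0.025,0,0,-0.14,0,0,0,0,-0.14])

```text
time_s: 18.75
tcp_pos: [0.5041, -0.0085, 0.0032]
eef_rot: [180.0, -0.0, -94.8]
contact_force: [0.0, 0.2, -0.1]
gripper_width: 0.05
```

Call:
carry_out(commands=[-0.002,-0.025,0,0,-0.14,0,0,0,0,-0.14])

```text
time_s: 18.95
tcp_pos: [0.5041, -0.0094, 0.0032]
eef_rot: [-180.0, -0.0, -94.8]
contact_force: [-0.2, 0.1, -0.1]
gripper_width: 0.0499
```

Call:
carry_out(commands=[-0.002,-0.025,0,0,-0.14,0,0,0,0,-0.14])

```text
time_s: 19.15
tcp_pos: [0.5041, -0.0104, 0.0032]
eef_rot: [-180.0, -0.0, -94.8]
contact_force: [0.4, -0.1, -0.3]
gripper_width: 0.0498
```

Call:
carry_out(commands=[-0.002,-0.025,0,0,-0.14,0,0,0,0,-0.14])

```text
time_s: 19.35
tcp_pos: [0.504, -0.0113, 0.0032]
eef_rot: [-180.0, 0.0, -94.8]
contact_force: [0.9, 0.9, -0.4]
gripper_width: 0.0499
```

Call:
carry_out(commands=[-0.002,-0.025,0,0,-0.14,0,0,0,0,-0.14])

```text
time_s: 19.55
tcp_pos: [0.5043, -0.012, 0.0032]
eef_rot: [-180.0, 0.0, -94.8]
contact_force: [0.8, 3.1, -1.8]
gripper_width: 0.0501
```

Call:
carry_out(commands=[-0.001,-0.02,0,0,-0.14,0,0,0,0,-0.14])

```text
time_s: 19.75
tcp_pos: [0.5044, -0.0121, 0.0033]
eef_rot: [-179.9, 0.1, -94.8]
contact_force: [-0.7, 8.6, -0.5]
gripper_width: 0.05
```

Call:
carry_out(commands=[-0.001,-0.02,0,0,-0.14,0,0,0,0,-0.14])

```text
time_s: 19.95
tcp_pos: [0.5044, -0.0122, 0.0033]
eef_rot: [-179.9, 0.1, -94.9]
contact_force: [-1.5, 14.1, 0.1]
gripper_width: 0.0499
```

Call:
carry_out(commands=[-0.001,-0.02,0,0,-0.14,0,0,0,0,-0.14])

```text
time_s: 20.15
tcp_pos: [0.5044, -0.0122, 0.0033]
eef_rot: [-179.9, 0.2, -94.9]
contact_force: [-3.7, 18.9, 1.6]
gripper_width: 0.0502
```

Home: the TCP has stalled at y=-0.0122 with the force rising to 19 N. I'll back off, rise and check from above.

Call:
carry_out(commands=[0.008,0.1,0,0,-0.14,0.025,0.3,0,0,-0.14,0.05,0.6,0,0,-0.14,0,0,0.6,0,-0.14,0,0,1,0,-0.14,0,0,1,0,-0.14,0,0,1,0,-0.14,0,0,1,0,-0.14])

```text
time_s: 20.95
tcp_pos: [0.5065, 0.0252, 0.1888]
eef_rot: [180.0, -0.0, -94.8]
contact_force: [2.0, 0.9, -0.1]
gripper_width: 0.05
```

Call:
carry_out(commands=[0,0,1,0,1,0,0,1,0,1,0,0,1,0,1,0,0,0.4,0,1,0,0,0,0,1,0,0,0,0,1])

```text
time_s: 21.55
tcp_pos: [0.5066, 0.0254, 0.3227]
eef_rot: [180.0, -0.0, -94.8]
contact_force: [-0.5, -0.1, -1.2]
gripper_width: 0.0074
```

```bash
python3 - <<'E'
from tray import *
s=cap('wrist','w12');print(s['tcp_pos'],s['eef_rot'],s['joints'],s['time_s']);cap('side','s12')
a=cv2.imread('pics/w12.png')[0:260,110:450]
a=cv2.resize(a,(784,600),interpolation=2)
cv2.imwrite('pics/c12.png',a)
E
```

```text
[0.50664268 0.02541293 0.32268789] [ 1.79967530e+02 -3.79947564e-03 -9.48259513e+01] [ 2.50766008e+01  1.41939860e+00 -9.65418410e+00 -1.31365699e-02
 -7.89564588e+01 -2.99000334e+01] 21.55
```

View pics/c12.png

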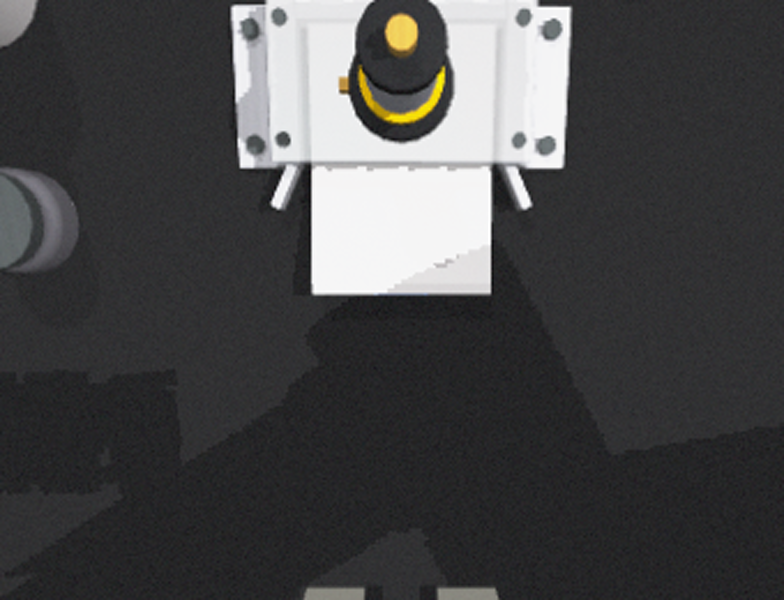

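The tray is square and centred under the deck (rear edge at (312..491, 294), foot edge at row 167), and the fingers are now closed. I'll check the depth numerically and move to the counter.

```bash
python3 - <<'E'
from tray import *
C=lambda a:np.array(a)/2.306+[110,0]-.3
l=px2w('w12',C([[312,295],[491,295]]),.026);f=px2w('w12',C([[240,167.5],[563,167.5]]),.006)
print(l[:,:2],f[:,:2]);m=l.mean(0)-f.mean(0);print('lip behind feet front',m[:2],np.hypot(*m[:2]))
hd=lambda a:np.degrees(np.arctan2(a[0,1]-a[1,1],a[0,0]-a[1,0]))-90
print(hd(l),hd(f),tostand(l.mean(0)),tostand(f.mean(0)))
E
```

```text
[[ 0.55250153 -0.02835471]
 [ 0.4526226  -0.01975795]] [[ 0.58681264 -0.10018813]
 [ 0.40651291 -0.0846827 ]]
lip behind feet front [0.00589929 0.06837908] 0.06863308688517503
-94.91942487848092 -94.91523139301374 (np.float64(-0.10537925837412672), np.float64(0.0023219351636404565)) (np.float64(-0.03674698087931309), np.float64(0.001988616602972791))
```

Call:
carry_out(commands=[-0.033,-0.4275,-0.0875,-1,1,-0.033,-0.4275,-0.0875,-1,1,-0.033,-0.4275,-0.0875,-1,1,-0.033,-0.4275,-0.0875,-1,1,-0.033,-0.4275,-0.0875,-1,1,-0.033,-0.4275,-0.0875,-1,1,-0.033,-0.4275,-0.0875,-1,1])

```text
time_s: 22.35
tcp_pos: [0.4971, -0.0951, 0.2971]
eef_rot: [179.9, -0.1, -123.0]
contact_force: [0.7, -0.7, 0.5]
gripper_width: 0.0003
```

Call:
carry_out(commands=[-0.033,-0.4275,-0.0875,-1,1,-0.033,-0.4275,-0.0875,-1,1,-0.033,-0.4275,-0.0875,-1,1,-0.033,-0.4275,-0.0875,-1,1,-0.033,-0.4275,-0.0875,-1,1,-0.033,-0.4275,-0.0875,-1,1,-0.033,-0.4275,-0.0875,-1,1])

```text
time_s: 23.05
tcp_pos: [0.4879, -0.2147, 0.2726]
eef_rot: [179.9, -0.1, -151.0]
contact_force: [0.5, -1.2, 0.0]
gripper_width: 0.0004
```

Call:
carry_out(commands=[-0.033,-0.4275,-0.0875,-1,1,-0.033,-0.4275,-0.0875,-1,1,-0.033,-0.4275,-0.0875,-1,1,-0.033,-0.4275,-0.0875,-1,1,-0.033,-0.4275,-0.0875,-1,1,-0.033,-0.4275,-0.0875,-1,1,0,0,0,0,1,0,0,0,0,1])

```text
time_s: 23.85
tcp_pos: [0.4801, -0.3167, 0.2519]
eef_rot: [179.9, -0.1, -174.8]
contact_force: [0.1, 0.4, 0.2]
gripper_width: 0.0004
```

```bash
cat > key.py <<'E'
from h import *
def blob(fn,col):
    hsv=cv2.cvtColor(cv2.imread(f'pics/{fn}.png'),cv2.COLOR_BGR2HSV);H,S,V=cv2.split(hsv)
    m=((H>40)&(H<80)) if col=='g' else ((H<8)|(H>172))
    m=(m&(S>120)&(V>50)).astype(np.uint8)
    n,l,st,c=cv2.connectedComponentsWithStats(m);k=1+np.argmax(st[1:,4]);return c[k],st[k]
E
python3 - <<'E'
from key import *
s=cap('wrist','w13');print(s['tcp_pos'],s['eef_rot'],s['joints'],s['gripper_width'],s['time_s'])
for c in 'gr':
  b,st=blob('w13',c);print(c,b,st,[px2w('w13',[b],z)[0] for z in (.056,.062,.068)])
E
```

```text
[ 0.48005839 -0.31665084  0.25190359] [ 1.79948102e+02 -1.27772113e-01 -1.74801169e+02] [-1.39320473e+01  1.00269137e+01 -8.96137552e+00 -7.56270093e-03
 -7.11494347e+01 -7.08667278e+01] 0.00043517193421277044 23.85
g [281.36456559 185.1516184 ] [268 172  27  28 587] [array([ 0.4848087 , -0.31994972,  0.056     ]), array([ 0.48340964, -0.32003697,  0.062     ]), array([ 0.48201058, -0.32012422,  0.068     ])]
r [194.44012945 184.53074434] [181 171  28  28 618] [array([ 0.49230815, -0.41189822,  0.056     ]), array([ 0.49078518, -0.41046628,  0.062     ]), array([ 0.48926222, -0.40903433,  0.068     ])]
```

The tray's lip lies 68.6 mm behind the foot front (69 expected when home) and parallel. The green key is at (0.4827, -0.320), top about 0.065. Centring and descending.

Call:
carry_out(commands=[0.065,-0.085,-0.8,0,1,0,0,-1,0,1,0,0,-1,0,1,0,0,-0.8,0,1,0,0,-0.4,0,1,0,0,0,0,1,0,0,0,0,1])

```text
time_s: 24.6
tcp_pos: [0.4838, -0.3198, 0.0938]
eef_rot: [-180.0, 0.0, -174.7]
contact_force: [0.6, -0.5, 0.5]
gripper_width: 0.0005
```

```bash
python3 - <<'E'
from key import *
s=cap('wrist','w14');print(s['tcp_pos'],s['eef_rot'],s['contact_force'],s['time_s'])
g,sg=blob('w14','g');r_,sr=blob('w14','r');print(g,sg,r_,sr)
for z in (.058,.062,.066,.07):
  P=px2w('w14',[g,r_],z);print(z,P[0],np.linalg.norm(P[0]-P[1]))
E
```

```text
[ 0.48377027 -0.31979454  0.09375143] [-1.79979117e+02  1.92304590e-03 -1.74728774e+02] [ 0.5818451  -0.54103783  0.50833077] 24.6
[286.12151394 236.61952191] [ 263  216   47   47 1506] [136.74414894 238.22978723] [ 112  215   51   48 1880]
0.058 [ 0.48355983 -0.31966817  0.058     ] 0.09327897708806969
0.062 [ 0.48197991 -0.31983837  0.062     ] 0.09143925380942818
0.066 [ 0.48039998 -0.32000857  0.066     ] 0.08959953053078662
0.07 [ 0.47882005 -0.32017877  0.07      ] 0.0877598072521451
```

Call:
carry_out(commands=[-0.025,0,-0.15,0,1,0,0,-0.15,0,1,0,0,-0.15,0,1,0,0,-0.1,0,1,0,0,0,0,1])

```text
time_s: 25.15
tcp_pos: [0.4818, -0.32, 0.0704]
eef_rot: [180.0, -0.1, -174.8]
contact_force: [-0.4, -0.1, -0.5]
gripper_width: 0.0002
```

Call:
carry_out(commands=[0,0,-0.05,0,1,0,0,-0.05,0,1,0,0,0,0,1])

```text
time_s: 25.45
tcp_pos: [0.4822, -0.3201, 0.067]
eef_rot: [180.0, -0.0, -174.8]
contact_force: [0.2, -0.9, 0.5]
gripper_width: 0.001
```

Call:
carry_out(commands=[0,0,-0.05,0,1,0,0,0,0,1])

```text
time_s: 25.65
tcp_pos: [0.4822, -0.32, 0.065]
eef_rot: [180.0, -0.0, -174.8]
contact_force: [-1.2, 0.0, 0.0]
gripper_width: 0.0003
```

Call:
carry_out(commands=[0,0,-0.05,0,1,0,0,0,0,1])

```text
time_s: 25.85
tcp_pos: [0.4822, -0.32, 0.0629]
eef_rot: [180.0, -0.0, -174.8]
contact_force: [-0.2, 0.4, -0.1]
gripper_width: 0.0005
```

Call:
carry_out(commands=[0,0,-0.05,0,1,0,0,0,0,1])

```text
time_s: 26.05
tcp_pos: [0.4824, -0.3201, 0.0611]
eef_rot: [-180.0, 0.0, -174.8]
contact_force: [-0.1, 0.9, 1.5]
gripper_width: 0.0005
```

Call:
carry_out(commands=[0,0,-0.05,0,1,0,0,0,0,1])

```text
time_s: 26.25
tcp_pos: [0.4825, -0.3202, 0.0592]
eef_rot: [-180.0, 0.0, -174.8]
contact_force: [0.4, 0.2, 2.6]
gripper_width: 0.0003
```

Call:
carry_out(commands=[0,0,-0.05,0,1,0,0,0,0,1])

```text
time_s: 26.45
tcp_pos: [0.4825, -0.3202, 0.0572]
eef_rot: [-180.0, 0.0, -174.8]
contact_force: [-0.7, 0.4, 3.8]
gripper_width: 0.0003
```

Call:
carry_out(commands=[0,0,-0.05,0,1,0,0,0,0,1])

```text
time_s: 26.65
tcp_pos: [0.4825, -0.3202, 0.0558]
eef_rot: [-180.0, 0.0, -174.8]
contact_force: [-2.4, 0.7, 8.5]
gripper_width: 0.0004
```

The spring profile fits (about 1 N per mm from 0.062, then stiff at 0.056). One more millimetre to confirm the hard stop.

Call:
carry_out(commands=[0,0,-0.03,0,1,0,0,0,0,1,0,0,0,0,1])

```text
time_s: 26.95
tcp_pos: [0.4826, -0.3203, 0.0557]
eef_rot: [-180.0, 0.0, -174.8]
contact_force: [-3.6, 4.7, 17.3]
gripper_width: 0.0001
```

```bash
python3 - <<'E'
from key import *
s=cap('wrist','w15');print(s['tcp_pos'],s['contact_force'])
print(blob('w15','g'),blob('w15','r'))
E
```

```text
[ 0.48257594 -0.32025335  0.05566106] [-3.64916324  4.67835772 17.34050415]
(array([286.578125  , 253.06473214]), array([266, 243,  44,  50, 448], dtype=int32)) (array([107.59461426, 268.88209607]), array([  77,  241,   63,   58, 2748], dtype=int32))
```

Call:
carry_out(commands=[0,0,0.1,0,1,0,0,0.2,0,1,0,0,0.5,0,1,0,0,1,0,1,0,0,1,0,1,0,0,1,0,1,0,0,1,0,1,0,0,0.2,0,1])

```text
time_s: 27.8
tcp_pos: [0.4839, -0.3211, 0.2592]
eef_rot: [-179.8, 0.4, -174.8]
contact_force: [-0.0, -1.2, -0.2]
gripper_width: 0.0007
```

Call:
carry_out(commands=[0,0,0,0,1,0,0,0,0,1,0,0,0,0,1])

```text
time_s: 28.1
tcp_pos: [0.4814, -0.3197, 0.2521]
eef_rot: [179.9, -0.2, -174.8]
contact_force: [-0.4, 1.2, 0.3]
gripper_width: 0.0004
```

```bash
python3 - <<'E'
from key import *
s=cap('wrist','w16');print(s['tcp_pos'],s['contact_force'],s['time_s'])
g,_=blob('w16','g');q,_=blob('w16','r');print(g,q)
for z in (.062,.066): print(px2w('w16',[g,q],z))
# tray/stand unchanged? compare top view, fixed things
cap('top','t16')
a=cv2.imread('pics/t0.png').astype(int);b=cv2.imread('pics/t16.png').astype(int)
d=np.abs(a-b).max(2)
for n,(x,y) in dict(spare=(321,263),pot=(282,155),bottle=(320,150),beaker=(119,194),tweez=(135,245)).items(): print(n,d[y-10:y+10,x-10:x+10].mean())
def br(fn):
    hsv=cv2.cvtColor(cv2.imread(f'pics/{fn}.png'),cv2.COLOR_BGR2HSV)[175:275,195:330]
    y,x=np.where((hsv[...,2]>150)&(hsv[...,1]<40));return x.min()+195,x.max()+195,y.min()+175,y.max()+175
print(br('t0'),br('t16'))
# brown disc seen through the clear deck?
hsv=cv2.cvtColor(cv2.imread('pics/t16.png'),cv2.COLOR_BGR2HSV);m=((hsv[...,0]<18)&(hsv[...,1]>90)&(hsv[...,2]>50));y,x=np.where(m[200:250,260:330]);print('brown',len(x),(x.mean()+260,y.mean()+200) if len(x) else None)
E
```

```text
[ 0.48142969 -0.31967518  0.25206219] [-0.41447229  1.17534673  0.27579215] 28.1
[284.35897436 184.12991453] [197.32901135 183.59805511]
[[ 0.48333555 -0.31993765  0.062     ]
 [ 0.49075959 -0.41041257  0.062     ]]
[[ 0.48242071 -0.32003145  0.066     ]
 [ 0.48976164 -0.40949363  0.066     ]]
spare 73.8125
pot 27.755
bottle 105.4225
beaker 3.1525
tweez 24.2375
(np.int64(203), np.int64(327), np.int64(193), np.int64(270)) (np.int64(265), np.int64(283), np.int64(200), np.int64(236))
brown 0 None
```

The key is back up, the red key hasn't moved, and the arm is clear. Handing in.

```bash
python3 -c "
from h import *
print(r.close_job())"
```

```text
the job is handed in; nothing more can be done
None
```

I pushed the white tray home under the deck and then pressed the green start key. The job was handed in at about 28 s of robot time.

**Tray**
- I pushed it on its rear face with two part-open fingers, about 4 mm per row along a gentle arc, then straight in.
- At the stop, the arm stalled and the push force rose to 19 N. From above, the rear face measured 68.6 mm behind the front of the stand's feet, where 69 mm was expected. It was parallel to the stand and within about 0.5 mm of the centre line.

**Key**
- Force rose about 1 N per mm over 6 mm, then met a hard stop at 17 N.
- After lifting, the green key showed at its original position and the red key hadn't moved. The arm finished about 0.19 m above the keys.

**What disagreed or could not be checked**
- **Fingertips:** they end about 6 mm behind the TCP, not 22 mm ahead as stated. My first push therefore passed over the tray without moving it; I saw no contact force, backed off and redid it lower.
- **Low-height sample readings:** these were off because the picture edge cut the sample disc, so I relied on the higher views instead.
- **Sample:** it was last seen in its seat before the tray went under the deck. I could not see it afterwards.
- **Other objects:** the final top-view comparison for the spare, pot, bottle and tweezers was inconclusive because the arm and its shadows changed the picture. I never moved near the pot, bottle or tweezers at bench height, and saw no unexpected contact force.

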